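# Shut the spice caps and hold the caddy up for wiping

### The arm

A 6-joint arm with a two-finger parallel gripper is mounted at the origin on the work surface. World frame = base frame: x ahead of the robot, y to its left, z up, the work surface at z = 0. Lengths are in m, angles in degrees, forces in N, time in s.
With the tool pointing down it reaches from about 0.25 to 0.725 m from the base axis. Payload 9.7 kg.
Tool frame: the origin (TCP) lies between the finger pads; the fingertips stand 19 mm ahead of it and the grasp point (between the pads) is the TCP; z points along the fingers, y is the line along which they close (so a half turn about z gives the same grasp; the last joint's range is limited). The gripper opens to 85 mm and grips with 20 to 120 N. Pads are 22 mm wide; open, the fingers measure 114 mm over their backs; the gripper's body (76 mm by 85 mm) begins 54 mm behind the grasp point. The pads swing forward as they close: fully open they stand 13 mm farther back than shut.
Start: joints at [72.422, 4.979, 10.078, 95.1, 0, 90], TCP at [0.166, 0.524, 0.25] pointing down, gripper open.
Joint ranges: [-179.16, 179.16], [-48.56, 103.87], [-65.8, 70.77], [-126.05, 130.52], [-82.76, 87.17], [-180, 180]. Speed limits (degrees/s): [127.2, 127.2, 147.25, 180, 180, 180].

### API

Orientations are given as [roll, pitch, yaw] about the fixed x, y, z axes, in that order (R = Rz(yaw) Ry(pitch) Rx(roll)).
In Python, from workcell import bot gives the robot as it stands. The module is installed in compiled form; this text tells all that it offers.
- The arm moves only by the shell command python3 -m crank 'ROWS' [OPENING] [FORCE]. ROWS is JSON, a list that holds one entry, the list of rows, each a list of 6 numbers: the shift along the world's x, y, z as a fraction of full scale, then the turn, a rotation vector about the world's x, y, z as a fraction of full scale. In form: [[[x, y, z, wx, wy, wz], ...]]. A call has 1 to 20 rows; each row shifts and turns the commanded pose from where the row before left it; what a row does not reach is not made up. Full scale, the value 1, is 20 mm for a shift and 0.12 rad for a turn. A row lasts 1/12 s, in which the tool goes at most 41.7 mm and 7.16 degrees, less where a joint would pass 70% of its speed; a pose out of reach is approached as far as the arm can. A call with a number of a shift or a turn outside -1 to 1 is refused whole. A call with a gripper value outside its range is refused whole. OPENING is the opening, from 0 (shut) to 1 (fully open), set as the call begins (- or left out, the last holds). The fingers move at their own pace and stop on an object; FORCE is the grip in N (left out, the last holds). Time passes only in rows, so rows that do not move let the fingers close. It gives the time, the measured TCP pose, the force, the opening and the grip force at its end, in the units of the state.
- bot.get_obs(): the state, without advancing time (a new reading comes with each control period).
- bot.camera(name): name is "scene" or "top" or "wrist"; returns the picture (400x640x3 uint8, red, green, blue); there is no depth.
- bot.camera_model(name): a dict with "vertical_fov" (degrees; the focal length in pixels is half the picture's height over the tangent of half this angle, whatever the lens; pixels are square), "cx", "cy" (the principal point, pixels), "R" (3x3) and "t" (3): a world point X has camera coordinates R X + t. Camera axes: x right, y down, z forward; pixel columns grow to the right and rows downward; lengths in m; the calibration is good to about 2 mm. The wrist camera is an equidistant fisheye: a pixel r from the principal point sees the ray r / f radians off the axis. A picture is of the moment at which its call begins: read the wrist's pose just before it. camera_model takes no time and is no camera call; for the wrist camera it gives the pose at the moment of the call.
- bot.job_done(): hands the job in; it is judged then, once.
The state is a dict: "time": time; "q": joint angles; "qd": joint speeds; "joint_efforts": joint torques, N m; "ee_pos": TCP position; "tcp_rot": TCP orientation; "wrist_force": force on the tool from outside, world axes, zero at the start; "torque": the same for the moment, N m; "opening": finger opening in m; "grasp_force": force on a finger pad.
Only numpy, scipy, OpenCV 4.12 (cv2) and the standard library are available. Lean on these libraries where they do the work, as an engineer would, in place of code of your own. Each camera call takes 0.05 s, during which the arm holds its last target. There are 200 camera calls.

### The job

Two of the four flip-cap tubes in the spice caddy on the chopping board have been left with their caps standing open: press both caps fully shut while the caddy stands on the board. Then take the caddy by its handle board, lift it, with its tubes in it, about 10 cm off the chopping board and finish while holding it there over the board, level and still, so that the board beneath it can be wiped. Do not lift it with a cap open, do not tip it, leave the other two caps shut and do not disturb the other things around it.

Things in the scene. Friction and masses are not known exactly. Their poses are not given: they have to be found in the camera images.
- board: Beech chopping board, 360 mm (its x) by 560 mm (its y) by 22 mm thick, fixed on the worktop. Origin: centre of its underside; top 22 mm above.
- caddy: Bamboo spice caddy: base 150 mm (its x) by 118 mm (its y), 16 mm thick, recessed to 10 mm under each tube; plate 48 to 58 mm up with four holes at x = +-36, y = +-36 mm. Upright handle board along the middle (y = 0), 14 mm thick, 120 mm long in x, 150 mm high. Origin: centre of the underside, z up. About 0.3 kg; with its four tubes 0.4 to 0.7 kg.
- caddy_grip (a point): Middle of the top strip of the caddy's handle board, where it is gripped: 137 mm above the caddy's underside. The strip is 14 mm thick (caddy's y), 120 mm long (caddy's x) and 26 mm high; below it is a hand slot 80 mm long and 26 mm high. Clear on both sides above the tubes. Axes as the caddy's.
- tube_red: White plastic spice tube with red collar and red flip cap, 32 mm wide, standing loose in its caddy hole (2 mm play). Origin: centre of its underside; z up; its own +x points to the cap's hinge. Mouth 84.5 mm and top of the shut cap 92.5 mm above the origin. Its cap starts open. On the caddy's +y side, either end, hinge turned outwards (about the caddy's +y).
- tube_yellow: White plastic spice tube with yellow collar and yellow flip cap, 32 mm wide, standing loose in its caddy hole (2 mm play). Origin: centre of its underside; z up; its own +x points to the cap's hinge. Mouth 84.5 mm and top of the shut cap 92.5 mm above the origin. Its cap starts open. On the caddy's -y side, either end, hinge turned outwards (about the caddy's -y).
- tube_green: White plastic spice tube with green collar and green flip cap, 32 mm wide, standing loose in its caddy hole (2 mm play). Origin: centre of its underside; z up; its own +x points to the cap's hinge. Mouth 84.5 mm and top of the shut cap 92.5 mm above the origin. Its cap starts shut. Beside the red one, hinge outwards too.
- tube_blue: White plastic spice tube with blue collar and blue flip cap, 32 mm wide, standing loose in its caddy hole (2 mm play). Origin: centre of its underside; z up; its own +x points to the cap's hinge. Mouth 84.5 mm and top of the shut cap 92.5 mm above the origin. Its cap starts shut. Beside the yellow one, hinge outwards too.
- cap_red (a joint): red flip cap of tube_red, hinged 17 mm out from the tube's axis (its +x side), 85.5 mm above its origin. 0 = shut, flat on the mouth; 1.57 = standing upright; 2.2 = limit, leaning outwards. Disc 34 mm wide, 7 mm thick; its thumb tab ends 38 mm from the hinge. Stiff hinge, no spring or click: it stays where left and yields to about 0.3 N at the tab.
- cap_yellow (a joint): yellow flip cap of tube_yellow, hinged 17 mm out from the tube's axis (its +x side), 85.5 mm above its origin. 0 = shut, flat on the mouth; 1.57 = standing upright; 2.2 = limit, leaning outwards. Disc 34 mm wide, 7 mm thick; its thumb tab ends 38 mm from the hinge. Stiff hinge, no spring or click: it stays where left and yields to about 0.3 N at the tab.
- cap_green (a joint): green flip cap of tube_green, hinged 17 mm out from the tube's axis (its +x side), 85.5 mm above its origin. 0 = shut, flat on the mouth; 1.57 = standing upright; 2.2 = limit, leaning outwards. Disc 34 mm wide, 7 mm thick; its thumb tab ends 38 mm from the hinge. Stiff hinge, no spring or click: it stays where left and yields to about 0.3 N at the tab.
- cap_blue (a joint): blue flip cap of tube_blue, hinged 17 mm out from the tube's axis (its +x side), 85.5 mm above its origin. 0 = shut, flat on the mouth; 1.57 = standing upright; 2.2 = limit, leaning outwards. Disc 34 mm wide, 7 mm thick; its thumb tab ends 38 mm from the hinge. Stiff hinge, no spring or click: it stays where left and yields to about 0.3 N at the tab.
- pan: Empty stainless steel tadka pan on the board: bowl 110 mm across, 42 mm high; handle along its -x, black grip end 190 mm from the origin and up to 74 mm high. Origin: centre of the bowl's underside. Leave alone.
- pan_lid: Small cast aluminium lid lying on the board, 116 mm across, 37 mm high with its knob. Origin: centre of its underside. Leave alone.
- salt_box: Round bamboo salt box with a swivel cover, on the board: 86 mm across, 64 mm high. Origin: centre of its underside. Leave alone.
- spatula: Yellow silicone spatula lying on the board, 255 mm long (along its x, blade to +x, 52 mm wide), 18 mm high. Origin: about mid-length, on its underside. Leave alone.
- ghee_jar: Amber glass jar with a brass lid, 72 mm across, 105 mm high, on the worktop left of the board. Origin: centre of its underside. Leave alone.
- steel_bowl: Small steel bowl, 124 mm across, 50 mm high, on the worktop right of the board. Origin: centre of its underside. Leave alone.
Mind the look-alikes: they are no part of the job. Leave any orange look-alike of the tube_blue alone. What is shaped like the tube_yellow but black is not meant.

How it is judged:
By the outcome, as a careful person would: the job done as asked, in the order asked, and still so for the second after the job is handed in, while the arm keeps its last pose, push and grip.
It also fails if it takes over 51 s, if anything falls off the work surface, if the arm or the gripper's body presses on something with over 40 N, if the wrist force passes 120 N, or if a joint passes its speed limit or range.

## Working session

There is one attempt and no reset: what is moved stays moved. The work goes in short steps, Python scripts to look and compute and a shell command to move; the robot and the scene stay as the last step left them, time stands still between calls to the robot, and variables do not carry over. Pictures are saved under pics/ and viewed, at most 10 in all, crops included, and the job is handed in when it is done.

```bash
mkdir -p pics; cat > h.py <<'E'
import numpy as np, cv2
from workcell import bot
def ray(name,u,v,m=None):
    m=m or bot.camera_model(name); R=np.array(m["R"]);t=np.array(m["t"])
    f=200/np.tan(np.radians(m["vertical_fov"])/2)
    x,y=(u-m["cx"])/f,(v-m["cy"])/f
    if name=="wrist":
        r=np.hypot(x,y); s=np.sin(r)/r if r>1e-9 else 1; d=np.array([x*s,y*s,np.cos(r)])
    else: d=np.array([x,y,1.])
    d=R.T@d; return -R.T@t, d/np.linalg.norm(d)
def onz(name,u,v,z,m=None):
    o,d=ray(name,u,v,m); return o+d*(z-o[2])/d[2]
def tri(rays):
    A=sum(np.eye(3)-np.outer(d,d) for o,d in rays); b=sum((np.eye(3)-np.outer(d,d))@o for o,d in rays)
    return np.linalg.solve(A,b)
def proj(name,X,m=None):
    m=m or bot.camera_model(name); c=np.array(m["R"])@np.array(X)+np.array(m["t"])
    f=200/np.tan(np.radians(m["vertical_fov"])/2)
    return m["cx"]+f*c[0]/c[2], m["cy"]+f*c[1]/c[2]
def snap(name,fn=None):
    im=np.array(bot.camera(name)); 
    if fn: cv2.imwrite("pics/"+fn,im[:,:,::-1])
    return im
E
python3 - <<'E'
from h import *
for n in("scene","top"):
    snap(n,n+"0.png"); m=bot.camera_model(n); print(n,m["vertical_fov"],m["cx"],m["cy"],np.round(-np.array(m["R"]).T@np.array(m["t"]),3),np.round(m["R"],2).tolist())
print(bot.get_obs())
E
```

```text
scene 55.62014473654759 319.36413420839006 193.70230721998323 [1.179 0.314 0.688] [[-0.43, 0.9, -0.0], [0.55, 0.26, -0.79], [-0.72, -0.34, -0.61]]
top 54.57888393481303 319.04936500944615 197.68804730272115 [ 0.228 -0.031  1.383] [[-0.01, -1.0, 0.0], [-0.98, 0.01, -0.2], [0.2, -0.0, -0.98]]
{'time': 0.1, 'q': array([ 7.24226250e+01,  5.00792719e+00,  1.00389710e+01,  9.50991682e+01,
       -1.44957472e-03,  9.00015517e+01]), 'qd': array([ 0.13413426, -0.04369189,  0.1180444 , -0.09978136, -0.13501593,
       -0.14963711]), 'joint_efforts': array([ 1.88488528e-03, -5.21564126e+01,  4.65652263e+01,  1.60403992e-02,
        6.21638463e-06,  1.20882189e-05]), 'ee_pos': array([0.16604835, 0.5241465 , 0.24965395]), 'tcp_rot': array([-1.79931876e+02,  1.45141869e-03,  1.62421075e+02]), 'wrist_force': array([1.30143903, 0.52519197, 0.54870087]), 'torque': array([ 0.00913078,  0.0032399 , -0.01999447]), 'grasp_force': 0.0, 'opening': 0.0852309449236137}
```

View pics/scene0.png

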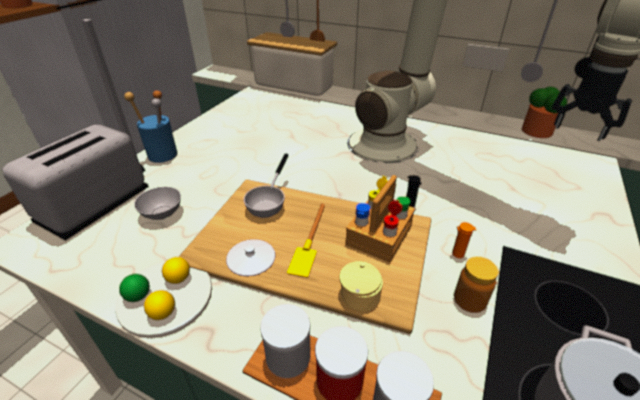

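View pics/top0.png

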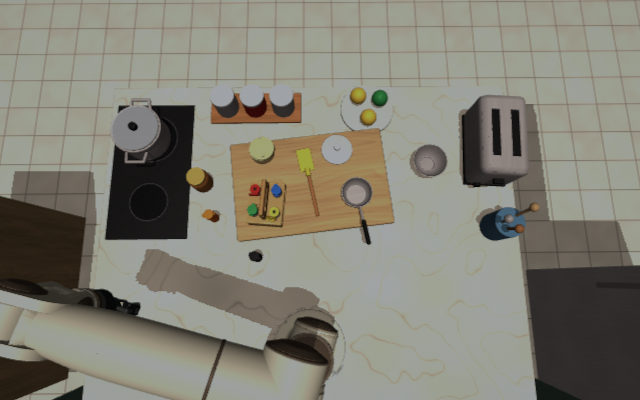

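Scene view: caddy at about (380,225), with the four tubes in it. Top view: red (255,190), green (253,210), yellow (274,213), blue (277,190). Look-alikes are the orange tube at top (210,215) / scene (464,240) and the black one at top (256,256) / scene (413,190). Both stand outside the caddy, as do the fruit and spatula.

```bash
python3 - <<'E'
from h import *
a=cv2.imread("pics/top0.png")[170:235,225:305]; b=cv2.imread("pics/scene0.png")[165:265,335:435]
cv2.imwrite("pics/c0.png",np.hstack([cv2.resize(a,(400,325),interpolation=2),cv2.resize(b,(400,400),interpolation=2)[:325]]))
# board / handle estimate
for n,(u,v) in {"board c":(312,184)}.items(): print(n,onz("top",u,v,.022))
hsv=cv2.cvtColor(cv2.imread("pics/top0.png"),cv2.COLOR_BGR2HSV)
for n,(lo,hi) in dict(red=(0,6),yellow=(24,33),green=(45,85),blue=(95,125)).items():
    m=cv2.inRange(hsv,(lo,130,60),(hi,255,255)); k=np.zeros_like(m);k[175:230,235:295]=1;m*=k
    _,l,s,c=cv2.connectedComponentsWithStats(m)
    for i in range(1,len(s)):
        if s[i,4]>8: print(n,s[i],c[i],np.round(onz("top",*c[i],.12),3))
E
```

```text
board c [ 0.55514022 -0.01154173  0.022     ]
red [249 184  11  12  95] [254.45263158 189.98947368] [0.513 0.179 0.12 ]
yellow [269 207  10  11  85] [273.56470588 211.81176471] [0.438 0.114 0.12 ]
yellow [267 218   7   3  13] [269.76923077 219.15384615] [0.414 0.126 0.12 ]
green [248 204   9  12  72] [252.125      209.56944444] [0.446 0.185 0.12 ]
blue [272 184   9  13  79] [275.98734177 190.4556962 ] [0.51  0.107 0.12 ]
```

View pics/c0.png

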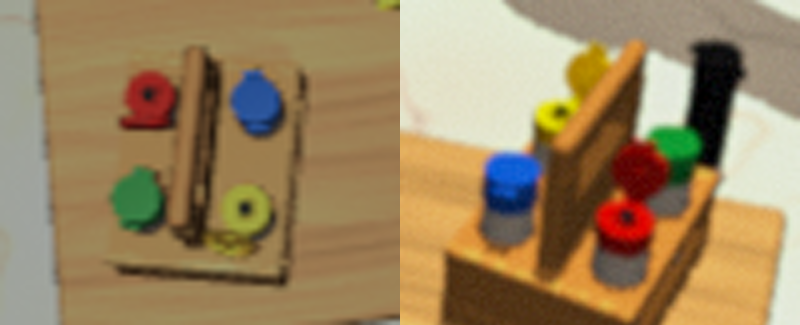

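The crop shows red and yellow caps standing open. Both hinges face the robot's side (world −x) and the handle runs about along world x. Next, a close look with the wrist camera.

```bash
python3 -m crank '[[[0.65,-1,0.1,0,0,0.1],[0.65,-1,0.1,0,0,0.1],[0.65,-1,0.1,0,0,0.1],[0.65,-1,0.1,0,0,0.1],[0.65,-1,0.1,0,0,0.1],[0.65,-1,0.1,0,0,0.1],[0.65,-1,0.1,0,0,0.1],[0.65,-1,0.1,0,0,0.1],[0.65,-1,0.1,0,0,0.1],[0.65,-1,0.1,0,0,0.1],[0.65,-1,0.1,0,0,0.1],[0.65,-1,0.1,0,0,0.1],[0.65,-1,0.1,0,0,0.1],[0.65,-1,0.1,0,0,0.1],[0.65,-1,0.1,0,0,0.1],[0.65,-1,0.1,0,0,0.1],[0.65,-1,0.1,0,0,0.1],[0.65,-1,0.1,0,0,0.1],[0,0,0,0,0,0],[0,0,0,0,0,0]]]' 0
python3 - <<'E'
from h import *
m=bot.camera_model("wrist"); a=snap("wrist","w1.png"); print(m); print(bot.get_obs()["ee_pos"],bot.get_obs()["tcp_rot"])
E
```

```text
time: 1.77
ee_pos: [0.4004, 0.1635, 0.286]
tcp_rot: [-180.0, -0.0, 174.7]
wrist_force: [-1.0, 0.0, 0.9]
opening: -0.0002
grasp_force: 0.0
{'vertical_fov': 65.70646984690485, 'cx': 316.0829396866949, 'cy': 199.54707793422577, 'R': array([[ 9.33664445e-02,  9.95631502e-01, -7.86960410e-04],
       [ 9.59613803e-01, -8.97781124e-02,  2.66610651e-01],
       [ 2.65375311e-01, -2.56476667e-02, -9.63803995e-01]]), 't': array([-0.19990185, -0.41350047,  0.31230102])}
[0.40006433 0.16413935 0.28600605] [-1.79993770e+02 -3.64281672e-02  1.74715259e+02]
```

View pics/w1.png

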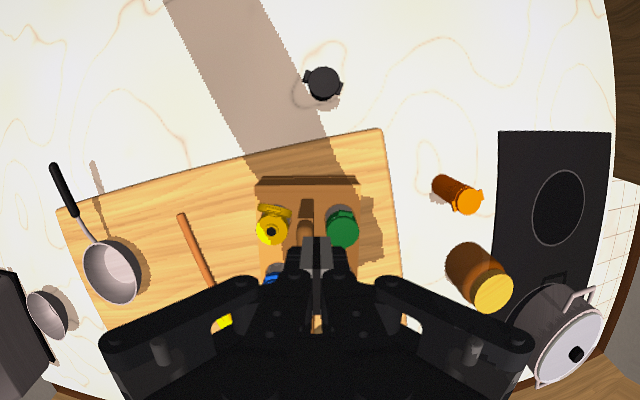

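The wrist view shows the yellow mouth at (270,230) with its cap towards −x at (275,210), and green at (342,228). Red is hidden by the fingers, so I back off to see the whole caddy.

```bash
python3 -m crank '[[[-1,0,0.6,0,0,0],[-1,0,0.6,0,0,0],[-1,0,0.6,0,0,0],[-1,0,0.6,0,0,0],[-1,0,0.6,0,0,0],[-1,0,0.6,0,0,0],[0,0,0,0,0,0],[0,0,0,0,0,0]]]'
python3 - <<'E'
from h import *
import pickle
m=bot.camera_model("wrist"); a=snap("wrist","w2.png"); pickle.dump(m,open("w2.pkl","wb"))
hsv=cv2.cvtColor(cv2.imread("pics/w2.png"),cv2.COLOR_BGR2HSV)
cv2.imwrite("pics/w2c.png",cv2.resize(cv2.imread("pics/w2.png")[130:330,210:430],(660,600),interpolation=2))
E
```

```text
time: 2.48
ee_pos: [0.2795, 0.165, 0.3589]
tcp_rot: [179.9, 0.1, 174.9]
wrist_force: [0.6, 0.8, 0.0]
opening: -0.0
grasp_force: 0.0
```

View pics/w2c.png

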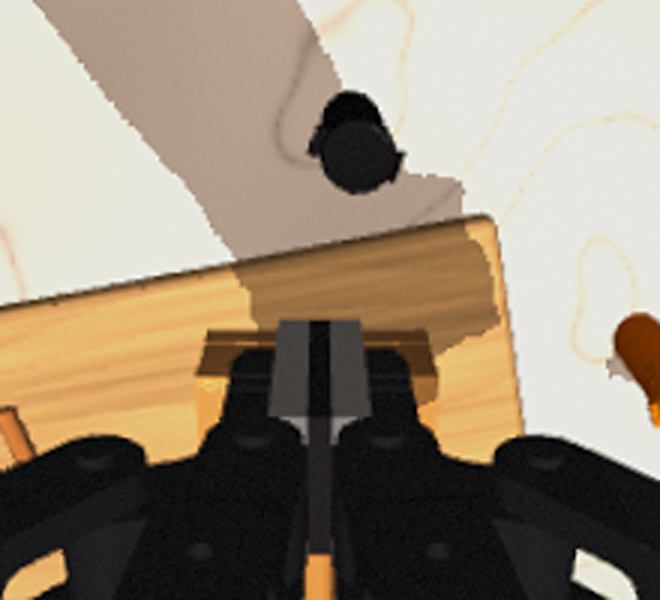

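That was the wrong direction; the camera sits on the −x side of the tool. Moving forward over the caddy.

```bash
python3 -m crank '[[[1,0,-0.1,0,0,0],[1,0,-0.1,0,0,0],[1,0,-0.1,0,0,0],[1,0,-0.1,0,0,0],[1,0,-0.1,0,0,0],[1,0,-0.1,0,0,0],[1,0,-0.1,0,0,0],[1,0,-0.1,0,0,0],[1,0,-0.1,0,0,0],[1,0,-0.1,0,0,0],[1,0,-0.1,0,0,0],[1,0,-0.1,0,0,0],[1,0,-0.1,0,0,0],[1,0,-0.1,0,0,0],[0,0,0,0,0,0],[0,0,0,0,0,0]]]'
python3 - <<'E'
from h import *
import pickle
m=bot.camera_model("wrist"); a=snap("wrist","w3.png"); pickle.dump(m,open("w3.pkl","wb"))
print(-m["R"].T@m["t"])
cv2.imwrite("pics/w3c.png",cv2.resize(cv2.imread("pics/w3.png")[90:290,210:430],(660,600),interpolation=2))
E
```

```text
time: 3.87
ee_pos: [0.5609, 0.1642, 0.3277]
tcp_rot: [-179.9, -0.2, 174.8]
wrist_force: [-0.9, -0.5, -0.3]
opening: -0.0
grasp_force: 0.0
[0.49346822 0.17057767 0.45294174]
```

View pics/w3c.png

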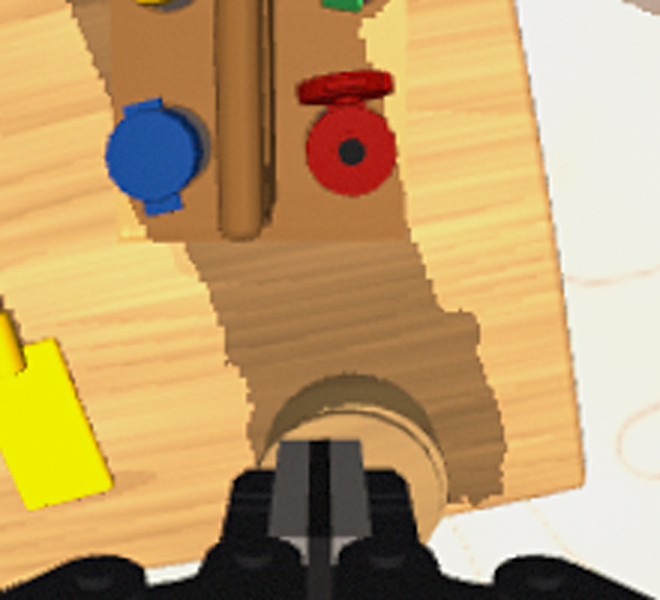

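Red's mouth is at crop (351,151) with its cap at (345,88), towards −x. Blue is at (155,155). The handle's far end is at (241,236).

```bash
python3 - <<'E'
from h import *
import pickle
m3=pickle.load(open("w3.pkl","rb"))
R1=np.array([[ 9.33664445e-02,9.95631502e-01,-7.86960410e-04],[9.59613803e-01,-8.97781124e-02,2.66610651e-01],[2.65375311e-01,-2.56476667e-02,-9.63803995e-01]])
m1=dict(vertical_fov=65.70646984690485,cx=316.0829,cy=199.547,R=R1,t=np.array([-0.19990185,-0.41350047,0.31230102]))
c=lambda u,v:(210+u/3,90+v/3)
p=lambda n,x:print(n,np.round(x,4))
p("red",onz("wrist",*c(351,151),.1165,m3)); p("blue",onz("wrist",*c(155,155),.1245,m3))
p("yellow",onz("wrist",270.5,230.5,.1165,m1)); p("green",onz("wrist",342,228,.1245,m1))
p("handle far end",onz("wrist",*c(241,236),.165,m3)); p("handle mid seen",onz("wrist",*c(241,100),.172,m3))
# red cap strip in w3 & yellow cap in w1, and scene image: rays
im=cv2.cvtColor(cv2.imread("pics/w3.png"),cv2.COLOR_BGR2HSV)
r=cv2.inRange(im,(0,150,60),(6,255,255))|cv2.inRange(im,(174,150,60),(180,255,255))
r[:, :300]=0; r[128:]=0; ys,xs=np.nonzero(r); print("redcap w3",xs.min(),xs.max(),ys.min(),ys.max(),cv2.minAreaRect(np.c_[xs,ys].astype(np.float32)))
for z in(.1175,.15): p("cap top edge z%.3f"%z,onz("wrist",325,ys.min(),z,m3))
sc=cv2.cvtColor(cv2.imread("pics/scene0.png"),cv2.COLOR_BGR2HSV)
r=cv2.inRange(sc,(0,150,40),(6,255,255))|cv2.inRange(sc,(172,150,40),(180,255,255)); r[:,:370]=0;r[:,410:]=0;r[:190]=0;r[240:]=0
ys,xs=np.nonzero(r);print("scene red",xs.min(),xs.max(),ys.min(),ys.max()); k=xs[ys==ys.min()].mean()
# crop scene: cap top at about v=165+140/4
p("cap top tri",tri([ray("scene",k,ys.min()),ray("wrist",325,116,m3)]))
r1=cv2.cvtColor(cv2.imread("pics/w1.png"),cv2.COLOR_BGR2HSV);y=cv2.inRange(r1,(20,150,60),(34,255,255));y[:,:250]=0;y[:,300:]=0;y[:190]=0;y[245:]=0
ys,xs=np.nonzero(y);print("yellow w1",xs.min(),xs.max(),ys.min(),ys.max())
for z in(.12,.15): p("yel top edge z",onz("wrist",273,ys.min(),z,m1))
yy=cv2.inRange(sc,(18,120,60),(34,255,255));yy[:,:360]=0;yy[:,390:]=0;yy[:170]=0;yy[200:]=0
ys2,xs2=np.nonzero(yy);print("scene yel",xs2.min(),xs2.max(),ys2.min(),ys2.max())
p("yel cap tri", tri([ray("scene",xs2[ys2==ys2.min()].mean(),ys2.min()),ray("wrist",273,ys.min(),m1)]))
E
```

```text
red [0.5198 0.1793 0.1165]
blue [0.5136 0.1097 0.1245]
yellow [0.4422 0.1124 0.1165]
green [0.443  0.1851 0.1245]
handle far end [0.5395 0.1414 0.165 ]
handle mid seen [0.4969 0.1464 0.172 ]
redcap w3 310 340 114 127 ((325.0, 120.5), (13.0, 30.0), 90.0)
cap top edge z0.117 [0.4911 0.1797 0.1175]
cap top edge z0.150 [0.4913 0.1788 0.15  ]
scene red 384 401 200 228
cap top tri [0.494  0.1753 0.1515]
yellow w1 256 291 204 244
yel top edge z [0.4133 0.1195 0.12  ]
yel top edge z [0.405  0.1247 0.15  ]
scene yel 369 388 175 199
yel cap tri [0.4056 0.1221 0.1493]
```

```bash
python3 -m crank '[[[-0.65,0.1,-0.9,0,0,0],[-0.65,0.1,-0.9,0,0,0],[-0.65,0.1,-0.9,0,0,0],[-0.65,0.1,-0.9,0,0,0],[-0.65,0.1,-0.9,0,0,0],[-0.65,0.1,-0.9,0,0,0],[-0.65,0.1,-0.9,0,0,0],[0,0,0,0,0,0],[0,0,-0.5,0,0,0],[0,0,-0.5,0,0,0],[0,0,-0.5,0,0,0],[0,0,-0.5,0,0,0],[0,0,0,0,0,0]]]'
python3 - <<'E'
from h import *
import pickle
o=bot.get_obs();print(o["ee_pos"])
m=bot.camera_model("wrist"); snap("wrist","w4.png"); snap("scene","s4.png")
a=cv2.imread("pics/w4.png")[100:300,220:420]; b=cv2.imread("pics/s4.png")[150:250,340:440]
cv2.imwrite("pics/c4.png",np.hstack([cv2.resize(a,(400,400)),cv2.resize(b,(400,400))]))
E
```

```text
time: 5.0
ee_pos: [0.4688, 0.178, 0.162]
tcp_rot: [-179.9, -0.1, 174.8]
wrist_force: [-0.5, 0.4, -0.1]
opening: -0.0002
grasp_force: 0.0
[0.46878664 0.17796622 0.16196063]
```

View pics/c4.png

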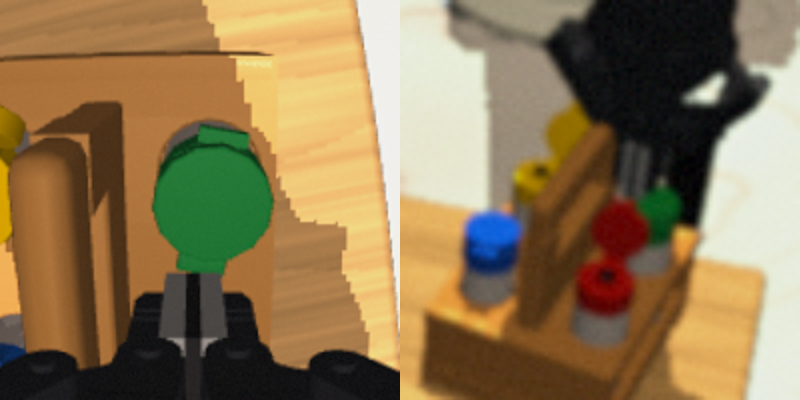

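The fingers are behind the red cap (scene crop (635,170)), clear of green and the handle. Push towards +x.

```bash
python3 -m crank '[[[0.3,0,0,0,0,0],[0.3,0,0,0,0,0],[0.3,0,0,0,0,0],[0.3,0,0,0,0,0],[0.3,0,0,0,0,0],[0.3,0,0,0,0,0],[0,0,0,0,0,0]]]'
python3 -m crank '[[[0.3,0,-0.2,0,0,0],[0.3,0,-0.2,0,0,0],[0.3,0,-0.2,0,0,0],[0,0,-0.15,0,0,0],[0,0,0,0,0,0]]]'
```

```text
time: 5.68
ee_pos: [0.5062, 0.1783, 0.164]
tcp_rot: [-180.0, 0.0, 174.8]
wrist_force: [0.1, -0.6, -0.3]
opening: -0.0001
grasp_force: 0.0
time: 6.1
ee_pos: [0.523, 0.1781, 0.148]
tcp_rot: [-180.0, -0.1, 174.8]
wrist_force: [0.4, 0.6, -1.2]
opening: 0.0001
grasp_force: 0.0
```

```bash
python3 -m crank '[[[0,0,-0.1,0,0,0],[0,0,-0.1,0,0,0],[0,0,0,0,0,0]]]'; python3 -m crank '[[[0,0,-0.1,0,0,0],[0,0,0,0,0,0]]]'
```

```text
time: 6.35
ee_pos: [0.5232, 0.1783, 0.146]
tcp_rot: [180.0, 0.1, 174.8]
wrist_force: [-0.8, -0.5, 4.5]
opening: -0.0004
grasp_force: 0.0
time: 6.52
ee_pos: [0.5235, 0.1783, 0.1456]
tcp_rot: [180.0, 0.2, 174.8]
wrist_force: [-3.0, -1.5, 13.5]
opening: -0.0001
grasp_force: 0.0
```

Red is pressed shut with 13 N. Over the handle to the yellow one next.

```bash
python3 -m crank '[[[0,0,1,0,0,0],[0,0,1,0,0,0],[0,0,1,0,0,0],[0,0,0.1,0,0,0],[-0.87,-0.38,0,0,0,0],[-0.87,-0.38,0,0,0,0],[-0.87,-0.38,0,0,0,0],[-0.87,-0.38,0,0,0,0],[-0.87,-0.38,0,0,0,0],[-0.87,-0.38,0,0,0,0],[-0.87,-0.38,0,0,0,0],[-0.87,-0.38,0,0,0,0],[0,0,-0.5,0,0,0],[0,0,-0.5,0,0,0],[0,0,-0.5,0,0,0],[0,0,-0.5,0,0,0],[0,0,-0.4,0,0,0],[0,0,0,0,0,0]]]'
python3 - <<'E'
from h import *
snap("wrist","w5.png"); snap("scene","s5.png");snap("top","t5.png")
a=cv2.imread("pics/t5.png")[170:240,225:295]; b=cv2.imread("pics/s5.png")[150:250,340:440]
cv2.imwrite("pics/c5.png",np.hstack([cv2.resize(a,(400,400)),cv2.resize(b,(400,400))]))
E
```

```text
time: 8.02
ee_pos: [0.3834, 0.1174, 0.1548]
tcp_rot: [-179.9, -0.2, 174.8]
wrist_force: [-0.5, 0.2, 0.1]
opening: 0.0003
grasp_force: 0.0
```

View pics/c5.png

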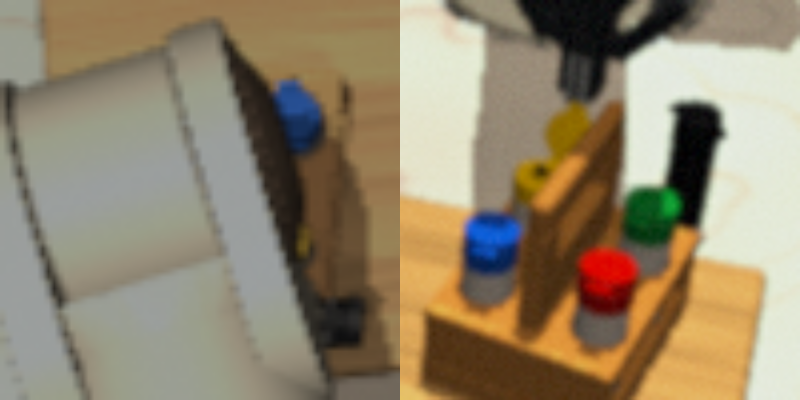

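Red is shut (crop (607,280)). The fingers stand behind the yellow cap, so I push the same way.

```bash
python3 -m crank '[[[0.3,-0.02,0,0,0,0],[0.3,-0.02,0,0,0,0],[0.3,-0.02,0,0,0,0],[0.3,-0.02,0,0,0,0],[0.3,-0.02,0.05,0,0,0],[0.3,-0.02,0.05,0,0,0],[0.3,-0.02,0.05,0,0,0],[0,0,0,0,0,0]]]'
python3 -m crank '[[[0.35,-0.04,-0.1,0,0,0],[0.35,-0.04,-0.15,0,0,0],[0.3,-0.04,-0.15,0,0,0],[0,0,-0.1,0,0,0],[0,0,0,0,0,0]]]'
python3 -m crank '[[[0,0,-0.1,0,0,0],[0,0,0,0,0,0]]]'
```

```text
time: 8.83
ee_pos: [0.427, 0.1147, 0.1604]
tcp_rot: [180.0, 0.0, 174.8]
wrist_force: [-0.9, 0.4, 0.0]
opening: 0.0003
grasp_force: 0.0
time: 9.25
ee_pos: [0.4459, 0.1122, 0.1494]
tcp_rot: [-180.0, -0.1, 174.8]
wrist_force: [-0.9, 0.3, -0.5]
opening: -0.0001
grasp_force: 0.0
time: 9.42
ee_pos: [0.4457, 0.1123, 0.148]
tcp_rot: [-180.0, -0.0, 174.8]
wrist_force: [0.2, 0.3, 0.2]
opening: 0.0
grasp_force: 0.0
```

```bash
python3 -m crank '[[[0,0,-0.1,0,0,0],[0,0,-0.05,0,0,0],[0,0,0,0,0,0]]]'; python3 -m crank '[[[0,0,-0.08,0,0,0],[0,0,0,0,0,0]]]'
```

```text
time: 9.67
ee_pos: [0.4458, 0.1122, 0.1453]
tcp_rot: [-180.0, 0.0, 174.8]
wrist_force: [0.6, -0.5, 0.0]
opening: -0.0002
grasp_force: 0.0
time: 9.83
ee_pos: [0.4464, 0.1121, 0.1447]
tcp_rot: [-180.0, 0.1, 174.8]
wrist_force: [-1.3, -3.7, 6.7]
opening: 0.0001
grasp_force: 0.1
```

```bash
python3 -m crank '[[[0,0,-0.08,0,0,0],[0,0,0,0,0,0]]]'; python3 -m crank '[[[0,0,1,0,0,0],[0,0,1,0,0,0],[0,0,1,0,0,0],[1,0.3,1,0,0,0],[1,0.3,1,0,0,0],[1,0.3,1,0,0,0],[1,0.3,1,0,0,0],[1,0.3,1,0,0,0],[0,0,0,0,0,0],[0,0,0,0,0,0]]]' 1
python3 - <<'E'
from h import *
import pickle
m=bot.camera_model("wrist"); pickle.dump(m,open("w6.pkl","wb")); snap("wrist","w6.png"); snap("scene","s6.png")
a=cv2.imread("pics/w6.png")[100:300,210:410]; b=cv2.imread("pics/s6.png")[150:250,340:440]
cv2.imwrite("pics/c6.png",np.hstack([cv2.resize(a,(400,400)),cv2.resize(b,(400,400))]))
E
```

```text
time: 10.0
ee_pos: [0.4467, 0.1119, 0.1442]
tcp_rot: [-180.0, 0.2, 174.8]
wrist_force: [-1.6, -8.1, 14.3]
opening: -0.0001
grasp_force: 0.1
time: 10.83
ee_pos: [0.5467, 0.1426, 0.3019]
tcp_rot: [180.0, 0.0, 174.8]
wrist_force: [-1.3, 0.0, -0.5]
opening: 0.0854
grasp_force: 0.0
```

View pics/c6.png

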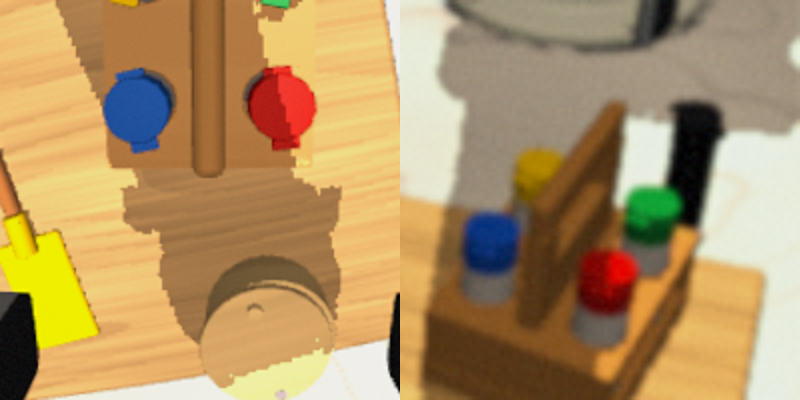

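Both caps are shut: red at wrist crop (282,107), yellow at scene crop (540,175). The handle runs from (208,0) to (208,175). Compute its line.

```bash
python3 - <<'E'
from h import *
import pickle
m=pickle.load(open("w6.pkl","rb"))
c=lambda u,v:(210+u/2,100+v/2)
for v in (5,60,120,172):
    a=onz("wrist",*c(192,v),.172,m);b=onz("wrist",*c(224,v),.172,m);print(v,np.round(a,4),np.round(b,4),np.round((a+b)/2,4))
for n,q,z in(("blue",(137,107),.1245),("red",(282,107),.1245)):print(n,onz("wrist",*c(*q),z,m))
im=cv2.imread("pics/w6.png"); g=cv2.cvtColor(im,cv2.COLOR_BGR2GRAY)
for y in(120,150,180):print(y,g[y,300:330].tolist())
E
```

```text
5 [0.4671 0.1415 0.172 ] [0.4683 0.1545 0.172 ] [0.4677 0.148  0.172 ]
60 [0.4897 0.1394 0.172 ] [0.4909 0.1524 0.172 ] [0.4903 0.1459 0.172 ]
120 [0.5145 0.137  0.172 ] [0.5157 0.1502 0.172 ] [0.5151 0.1436 0.172 ]
172 [0.5366 0.1349 0.172 ] [0.5378 0.1483 0.172 ] [0.5372 0.1416 0.172 ]
blue [0.51206248 0.10846193 0.1245    ]
red [0.51856356 0.17954329 0.1245    ]
120 [131, 131, 130, 133, 125, 103, 78, 96, 105, 110, 114, 119, 120, 120, 118, 121, 119, 116, 108, 104, 98, 85, 105, 134, 131, 131, 133, 132, 132, 131]
150 [134, 133, 132, 133, 135, 113, 71, 98, 102, 107, 113, 119, 120, 119, 121, 121, 121, 117, 111, 106, 100, 87, 104, 134, 134, 132, 133, 133, 132, 136]
180 [127, 126, 128, 126, 127, 113, 86, 88, 100, 105, 111, 118, 121, 119, 120, 119, 121, 116, 111, 106, 101, 90, 98, 130, 128, 126, 125, 126, 127, 127]
```

```bash
python3 -m crank '[[[-0.84,0.05,-0.5,0,0,0],[-0.84,0.05,-0.5,0,0,0],[-0.84,0.05,-0.5,0,0,0],[-0.84,0.05,-0.5,0,0,0],[0,0,0,0,0,0],[0,0,-0.6,0,0,0],[0,0,-0.6,0,0,0],[0,0,-0.6,0,0,0],[0,0,-0.6,0,0,0],[0,0,-0.6,0,0,0],[0,0,-0.6,0,0,0],[0,0,-0.6,0,0,0],[0,0,-0.5,0,0,0],[0,0,-0.4,0,0,0],[0,0,0,0,0,0]]]' 1
python3 -c "
from h import *
print(bot.get_obs()['ee_pos'],bot.get_obs()['wrist_force'])"
```

```text
time: 12.18
ee_pos: [0.478, 0.1461, 0.1582]
tcp_rot: [-179.9, -0.1, 174.8]
wrist_force: [-0.4, 0.2, -0.1]
opening: 0.0854
grasp_force: 0.0
[0.47799511 0.14606329 0.15818022] [-0.41175395  0.2113149  -0.1058213 ]
```

```bash
python3 -m crank '[[[0,0.03,0,0,0,0],[0,0,0,0,0,0],[0,0,0,0,0,0],[0,0,0,0,0,0],[0,0,0,0,0,0],[0,0,0,0,0,0],[0,0,0,0,0,0],[0,0,0,0,0,0],[0,0,0,0,0,0],[0,0,0,0,0,0]]]' 0 70
```

```text
time: 13.02
ee_pos: [0.4788, 0.1467, 0.1604]
tcp_rot: [-180.0, 0.0, 174.8]
wrist_force: [-0.0, -2.9, 6.0]
opening: 0.0129
grasp_force: 70.0
```

```bash
python3 -m crank '[[[0,0,0.1,0,0,0],[0,0,0.2,0,0,0],[0,0,0.2,0,0,0],[0,0,0.2,0,0,0],[0,0,0.2,0,0,0],[0,0,0.1,0,0,0],[0,0,0,0,0,0],[0,0,0,0,0,0]]]'
```

```text
time: 13.68
ee_pos: [0.4788, 0.147, 0.1801]
tcp_rot: [180.0, 0.0, 174.8]
wrist_force: [-0.9, -0.3, -4.7]
opening: 0.0131
grasp_force: 68.7
```

```bash
python3 -m crank '[[[0,0,0.15,0,0,0],[0,0,0.25,0,0,0],[0,0,0.35,0,0,0],[0,0,0.4,0,0,0],[0,0,0.4,0,0,0],[0,0,0.4,0,0,0],[0,0,0.4,0,0,0],[0,0,0.4,0,0,0],[0,0,0.4,0,0,0],[0,0,0.35,0,0,0],[0,0,0.25,0,0,0],[0,0,0.15,0,0,0],[0,0,0.1,0,0,0],[0,0,0,0,0,0],[0,0,0,0,0,0],[0,0,0,0,0,0],[0,0,0,0,0,0],[0,0,0,0,0,0],[0,0,0,0,0,0],[0,0,0,0,0,0]]]'
python3 - <<'E'
from h import *
print(bot.get_obs()["torque"])
snap("scene","s7.png"); snap("wrist","w7.png")
a=cv2.imread("pics/w7.png")[60:300,160:480]; b=cv2.imread("pics/s7.png")[100:260,320:480]
cv2.imwrite("pics/c7.png",np.hstack([cv2.resize(b,(400,400)),cv2.resize(a,(400,300))]if 0 else [cv2.resize(b,(400,400)),cv2.resize(a,(400,400))]))
E
```

```text
time: 15.35
ee_pos: [0.4787, 0.1469, 0.26]
tcp_rot: [-180.0, -0.0, 174.8]
wrist_force: [-0.2, 0.1, -5.6]
opening: 0.0132
grasp_force: 68.7
[ 0.03726189 -0.0088093  -0.02235348]
```

View pics/c7.png

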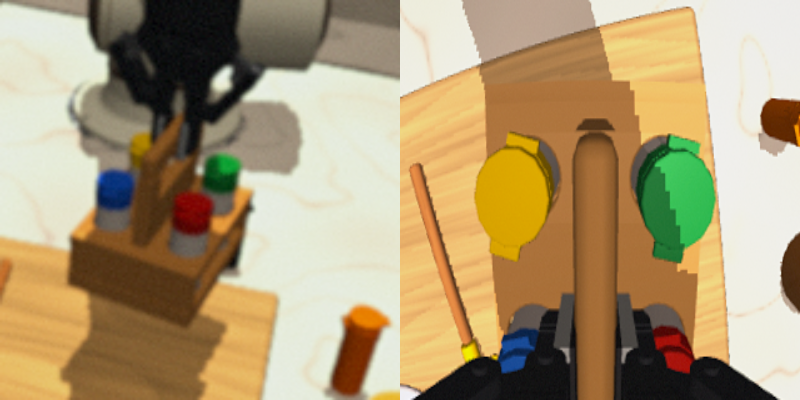

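The caddy is held level over the board, about 10 cm up, with all four caps shut (yellow (515,195), green (677,200), red and blue below).

```bash
python3 -c "
from workcell import bot
print(bot.job_done())"
```

```text
the job is handed in; nothing more can be done
None
```

I pressed the red and yellow caps shut, lifted the caddy by its handle board about 10 cm and handed the job in at about 15.5 s with it held level over the chopping board; no verdict came back.

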